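# Load the roller mixer and start a long run

## Robot

A 6-joint arm with a two-finger parallel gripper is mounted at the origin on the work surface. World frame = base frame: x ahead of the robot, y to its left, z up, the work surface at z = 0. Lengths are in m, angles in rad, forces in N, time in s.
With the tool pointing down it reaches from about 0.25 to 0.8 m from the base axis. Payload 8.5 kg.
Tool frame: the origin (TCP) lies midway between the tips of the shut fingers; the grasp point (between the pads) lies bot.tcp_to_grasp behind it (bot.tcp_to_grasp is the distance from the TCP to the grasp point, in m); z points along the fingers, y is the direction in which the jaws open and shut (so a half turn about z gives the same grasp; the last joint's range is limited). The gripper opens to 85 mm and grips with 20 to 120 N. Pads are 22 mm wide; open, the fingers measure 114 mm over their backs; the gripper's body (76 mm by 85 mm) begins 54 mm behind the grasp point. The pads swing forward as they close: fully open they stand 13 mm farther back than shut.
Start: joints at [-1.138, 0.238, -0.013, 1.319, 0, 1.571], TCP at [0.22, -0.477, 0.231] pointing down, gripper open.
Joint ranges: [-2.66, 2.66], [-1.03, 1.9], [-1.14, 1.46], [-1.82, 2.27], [-1.45, 1.34], [-3.14, 3.14]. Speed limits (rad/s): [2.22, 2.22, 2.79, 3.14, 3.14, 3.14].

## Interface

Orientations are given as a 3x3 rotation matrix whose columns are the frame's x, y, z axes.
In Python, from station import bot gives the robot as it stands. The module is installed in compiled form; this text tells all that it offers.
- The arm moves only by the shell command python3 -m pendant 'ROWS' [OPENING]. ROWS is JSON, a list of rows, each an object of numbers: "dx", "dy", "dz": the shift along the tool's x, y, z in m; "wx", "wy", "wz": the turn, a rotation vector about the tool's x, y, z in rad. In form: [{"dx": .., "dy": .., "dz": .., "wx": .., "wy": .., "wz": ..}, ...]. A call has 1 to 5 rows; each row is the pose to reach, as a shift and turn from the pose measured when the call began, along the tool's axes at that moment; what a row does not reach only later rows make up. A row lasts 1/12 s, in which the tool goes at most 41.7 mm and 7.16 degrees, less where a joint would pass 70% of its speed; a pose out of reach is approached as far as the arm can. A call with a gripper value outside its range is refused whole. OPENING is the opening, from 0 (shut) to 1 (fully open), set as the call begins (- or left out, the last holds). The fingers move at their own pace and stop on an object; the grip force is fixed at half the most. Time passes only in rows, so rows that repeat a pose let the fingers close. It gives the time, the measured TCP pose, the force and the opening at its end, in the units of the state.
- bot.sense(): the state, without advancing time (a new reading comes with each control period).
- bot.grab_frame(name): name is "scene" or "top" or "wrist"; returns a dict with "image" (400x640x3 uint8, red, green, blue), "depth" (400x640 float32, m along the optical axis (not along the pixel's ray), 0 where there is no reading), "fx", "fy", "cx", "cy" (pixels), "position" and "attitude" of the camera in the world; the wrist camera has in their place "tool_from_camera" (4x4, takes a point from camera to tool coordinates, whose origin is the TCP and whose axes are the flange's). Camera axes: x right, y down, z forward; pixel columns grow to the right and rows downward; lengths in m; the calibration is good to about 2 mm. A picture is of the moment at which its call begins: read the wrist's pose just before it.
- bot.hand_in(): hands the job in, once; it reports no verdict.
Trained networks look in a picture, given as the dict that the camera call returned (one of the last four; its "shot" number tells which), for a name from the list of things; names that differ only in an ending like _2 or _b are one class to them, and where a whole thing is asked for, a point or a joint stands for the part that bears it (a point fixed in the world has none). Each returns a list of dicts, best first, with "conf" (0 to 1); they miss things now and then, are a little off and sometimes report something else, mostly with a low value. They report only what shows in the picture. A call takes as long as a camera call.
- bot.silhouettes(picture, target): "pixels" (400x640 bool, what is visible of it) and "box" ([centre column, centre row, width, height] in pixels, round what is visible of it).
- bot.tip_of(picture, target): "point" ([column, row] in pixels: a listed point, or the origin of a listed thing).
The state is a dict: "clock": time; "joint_pos": joint angles; "joint_vel": joint speeds; "joint_efforts": joint torques, N m; "tool_pos": TCP position; "tool_rot": TCP orientation; "wrist_force": force on the tool from outside, world axes, zero at the start; "wrist_torque": the same for the moment, N m; "gripper_width": opening from 0.0 (shut) to 1.0 (fully open).
Only numpy, scipy, OpenCV 4.12 (cv2) and the standard library are available. Lean on these libraries where they do the work, as an engineer would, in place of code of your own. Each camera call takes 0.05 s, during which the arm holds its last target.

## Task

Take the brown reagent bottle that lies on the grey rest and lay it gently, on its side along the rollers, in the front trough of the roller mixer, the one next to the keys; then press the round wake key, the long-bar key for a long run and the triangular start key, in that order and one at a time, letting each spring back. Do not press the short-bar or the square key, never press start without the bottle in the trough, and leave the tube on the rollers and the other things on the bench where they are.

Things in the scene. Friction and masses are not known exactly. Their poses are not given: they have to be found in the camera images.
- bottle: Brown reagent bottle, black screw cap, LYING on its side. Body: a cylinder 46 mm in diameter, 90 mm long; cap 33 mm in diameter, ending 76 mm from the origin; whole length 121 mm; 0.1 to 0.2 kg. Origin on its axis at the middle of the 90 mm cylinder; its y axis runs level along the bottle to the cap (its x and z turn as it rolls).
- rest: Grey bottle rest, 80 x 130 x 6 mm base, fixed left or right of the mixer (the carton is on the other side). At the start the bottle lies along its y, bottle origin 45 mm above the rest's origin, in the V notches of two 12 mm thick, 34 mm high ribs at y = -34 and 34 mm; 56 mm are free between the ribs for fingers. Origin: centre of its underside, on the table.
- mixer: White bench roller mixer, fixed; 280 mm deep (its x, away from the robot), 340 mm wide (its y), yaw within 0.2 rad; origin: centre of its underside, on the table. Four grey rollers, 28 mm in diameter, 258 mm long, lie along y at x = -22, 22, 66, 110 mm, tops 92 mm high, between end cheeks (|y| 132 to 170 mm, 100 mm high). The drive is not simulated: rollers never turn.
- front_trough (a point): Where the bottle's axis comes to lie in the front trough (the hollow between the two rollers nearest the keys), midway along the rollers, 108 mm above the table; axes as the mixer's, y along the rollers. Fingers beside the bottle hang over the rollers there: keep their tips less than 15 mm below the bottle's axis.
- panel (a point): Middle of the black key panel in front of the rollers, on its surface under the middle key; axes as the mixer's. The panel rises away from the robot at 0.3 rad, from 55 to 83 mm high. One row of five white keys, 56 mm apart, 8 mm proud. A key moves 5 mm square to the panel (0.3 rad off vertical: down and away from the robot), starts at 1.5 N, bottoms at 5 N, springs back.
- key_round (a joint): travel of that key, m: 0 up, 0.005 fully down; it counts as pressed beyond 0.003
- key_round_top (a point): Round white wake key, 26 mm in diameter, leftmost (mixer y = +112 mm); the point is the centre of its top face and sinks with the key
- key_short (a joint): travel of that key, m: 0 up, 0.005 fully down; it counts as pressed beyond 0.003
- key_short_top (a point): Short-run key, a small bar 18 x 18 mm, second from the left (y = +56 mm); the point is the centre of its top face and sinks with the key
- key_long (a joint): travel of that key, m: 0 up, 0.005 fully down; it counts as pressed beyond 0.003
- key_long_top (a point): Long-run key, a long bar 44 mm along the row and 18 mm deep, in the middle (y = 0); the point is the centre of its top face and sinks with the key
- key_square (a joint): travel of that key, m: 0 up, 0.005 fully down; it counts as pressed beyond 0.003
- key_square_top (a point): Square stop key, 25 x 25 mm, fourth from the left (y = -56 mm); the point is the centre of its top face and sinks with the key
- key_triangle (a joint): travel of that key, m: 0 up, 0.005 fully down; it counts as pressed beyond 0.003
- key_triangle_top (a point): Triangular start key, sides 30 mm, one corner pointing to -y, rightmost (y = -112 mm); the point is the centre of its top face and sinks with the key
- tube: Bystander: white capped sample tube, 30 mm in diameter and 100 mm long, lying loose in the rear trough (mixer x = 88 mm), its top 112 mm above the table; origin on its axis at mid-length.
- spare_bottle: Bystander: a bottle like the one on the rest but STANDING on the table, 121 mm tall; origin at its foot.
- carton: Bystander: loose white carton of small vials, 100 x 120 mm, vial caps 58 mm high; origin at the centre of its underside.
- dish: Bystander: white plastic reagent dish, 75 x 105 x 16 mm, left of the robot and nearer to it than the rest or carton; origin at the centre of its underside.
- timer: Bystander: grey bench timer, 60 x 70 x 18 mm, right of the robot and nearer to it than the rest or carton; origin at the centre of its underside.
- pen_cup: Bystander: cork cup with pens, 68 mm in diameter, 130 mm tall with the pens; origin at the centre of its underside.

How it is judged:
By the outcome, as a careful person would: the job done as asked, in the order asked, and still so for the second after the job is handed in, with the robot touching nothing.
It also fails if it takes over 58 s, if anything falls off the work surface, if the arm or the gripper's body presses on something with over 40 N, if the wrist force passes 120 N, or if a joint passes its speed limit or range.

## Working session

There is one attempt and no reset: what is moved stays moved. The work goes in short steps, Python scripts to look and compute and a shell command to move; the robot and the scene stay as the last step left them, time stands still between calls to the robot, and variables do not carry over. Pictures are saved under pics/ and viewed, and the job is handed in when it is done.

```bash
mkdir -p pics; cat > h.py <<'E'
import numpy as np, cv2
from station import bot
def save(f,n): cv2.imwrite('pics/%s.png'%n, f['image'][:,:,::-1])
def world(f,u,v,d,s=None):
    p=np.array([(u-f['cx'])/f['fx']*d,(v-f['cy'])/f['fy']*d,d])
    if 'position' in f: return np.array(f['attitude'])@p+np.array(f['position'])
    T=np.array(f['tool_from_camera']); q=T[:3,:3]@p+T[:3,3]
    return np.array(s['tool_rot'])@q+np.array(s['tool_pos'])
def cloud(f,mask=None,s=None):
    d=f['depth']; m=d>0
    if mask is not None: m&=mask
    v,u=np.nonzero(m); z=d[v,u]
    p=np.stack([(u-f['cx'])/f['fx']*z,(v-f['cy'])/f['fy']*z,z],0)
    if 'position' in f: return (np.array(f['attitude'])@p).T+np.array(f['position'])
    T=np.array(f['tool_from_camera']); q=(T[:3,:3]@p).T+T[:3,3]
    return q@np.array(s['tool_rot']).T+np.array(s['tool_pos'])
def proj(f,P):
    P=np.array(P,float)
    c=np.array(f['attitude']).T@(P-np.array(f['position']))
    return c[0]/c[2]*f['fx']+f['cx'], c[1]/c[2]*f['fy']+f['cy'], c[2]
E
python3 - <<'E'
from h import *
np.set_printoptions(precision=4,suppress=True)
s=bot.sense(); print(s['clock'],s['tool_pos'],np.array(s['tool_rot']),s['gripper_width'],bot.tcp_to_grasp)
for n in ['top','scene']:
    f=bot.grab_frame(n); save(f,n+'0')
    for t in ['bottle','rest','mixer','tube','spare_bottle','carton','dish','timer','pen_cup']:
        r=bot.silhouettes(f,t)
        for q in r[:2]:
            c=cloud(f,np.array(q['pixels'])); print(n,t,round(q['conf'],2),np.round(q['box']),np.median(c,0) if len(c) else '',c.max(0)[2] if len(c) else '')
    for t in ['key_round_top','key_short_top','key_long_top','key_square_top','key_triangle_top','bottle','front_trough','panel']:
        for q in bot.tip_of(f,t)[:2]:
            u,v=q['point']; d=f['depth'][int(round(v)),int(round(u))]
            print(n,t,round(q['conf'],2),np.round(q['point'],1),world(f,u,v,d))
E
```

```text
0.0 [ 0.22   -0.4762  0.2307] [[ 0.9078  0.4194 -0.0006]
 [ 0.4194 -0.9078  0.0013]
 [-0.     -0.0014 -1.    ]] 0.9990754493368346 0.0187
top bottle 0.61 [184. 201.  52.  30.] [0.5035 0.3896 0.0633] 0.07378880134342647
top rest 0.79 [195. 203.  54.  43.] [0.4928 0.3607 0.0066] 0.05658480224838658
top mixer 0.7 [336. 164. 151. 128.] [ 0.5904 -0.0254  0.0814] 0.11302539085169339
top mixer 0.67 [368. 200.  11.  10.] [ 0.4977 -0.0945  0.0734] 0.07759901404708325
top tube 0.67 [302. 211.  12.  12.] [0.4682 0.0707 0.0731] 0.07939895682542897
top tube 0.58 [324. 133.  37.  16.] [0.6739 0.0177 0.1091] 0.1163600374835645
top spare_bottle 0.95 [185. 131.  30.  22.] [0.6854 0.3728 0.0925] 0.12798224020859106
top spare_bottle 0.43 [195. 203.  58.  42.] [0.497  0.36   0.0065] 0.05837228287059859
top carton 0.74 [467. 211.  55.  41.] [ 0.4711 -0.3621  0.0461] 0.06457295659143103
top dish 0.68 [256. 268.  43.  28.] [0.3212 0.2136 0.0053] 0.021514022305593627
top timer 0.95 [413. 267.  28.  22.] [ 0.3166 -0.219   0.0183] 0.02588312514290214
top timer 0.72 [337. 162. 148. 130.] [ 0.59   -0.026   0.08
[... 1412 characters left out ...]
en_cup 0.37 [281. 229.   3.   9.] [ 0.512  -0.1507  0.0723] 0.07889405871571475
scene key_round_top 0.43 [335.9 182.2] [0.4681 0.0686 0.0712]
scene key_short_top 0.74 [458.7 198.1] [0.7077 0.363  0.0106]
scene key_short_top 0.55 [325.4 194. ] [0.4863 0.0157 0.0747]
scene key_long_top 0.59 [308.2 201.1] [ 0.4676 -0.0339  0.0592]
scene key_square_top 0.44 [297.5 214.1] [ 0.4944 -0.0902  0.0727]
scene key_triangle_top 0.37 [282.  231.2] [ 0.5143 -0.1573  0.0704]
scene bottle 0.83 [420.5 144. ] [0.5038 0.3816 0.0637]
scene front_trough 0.71 [341.5 219.8] [0.5732 0.0093 0.0481]
scene front_trough 0.57 [312.7 204.2] [ 0.4931 -0.0354  0.0738]
scene panel 0.62 [311.7 206. ] [ 0.4984 -0.0427  0.0771]
```

View pics/top0.png

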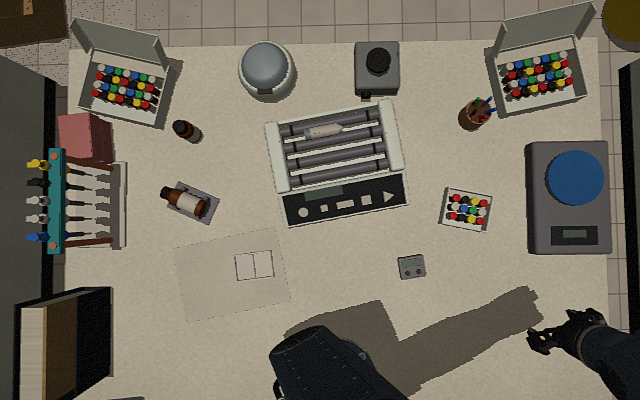

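View pics/scene0.png

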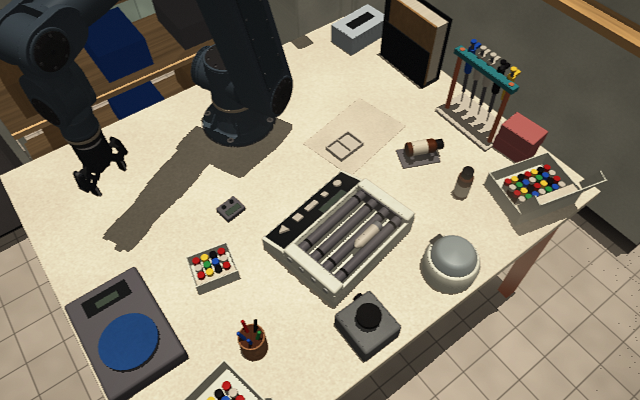

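The top view shows the bottle lying at (187,202) with its cap up-left at (165,193). The mixer is at (337,163) and its key row runs from (303,212) to (389,197). The scene view agrees. Next I refine both poses from the depth data.

```bash
python3 - <<'E'
from h import *
np.set_printoptions(precision=4,suppress=True)
f=bot.grab_frame('top'); c=cloud(f)
m=(abs(c[:,0]-.5)<.12)&(abs(c[:,1]-.37)<.12)&(c[:,2]>.042)
p=c[m]; print(len(p),p.min(0),p.max(0))
ctr,sz,a=cv2.minAreaRect(p[:,:2].astype(np.float32)); print('bottle',ctr,sz,a, np.median(p,0))
m=(abs(c[:,0]-.5)<.12)&(abs(c[:,1]-.37)<.12)&(c[:,2]>.003)&(c[:,2]<.012)
print('rest',cv2.minAreaRect(c[m][:,:2].astype(np.float32)))
m=(abs(c[:,0]-.58)<.25)&(abs(c[:,1]+.02)<.25)&(c[:,2]>.045)&(c[:,2]<.12)
pix=np.zeros((400,640),np.uint8); 
q=c[m]; print('mixer',cv2.minAreaRect(q[:,:2].astype(np.float32)))
m=(abs(c[:,0]-.58)<.25)&(abs(c[:,1]+.02)<.25)&(c[:,2]>.094)&(c[:,2]<.104)
print('cheeks',cv2.minAreaRect(c[m][:,:2].astype(np.float32)), m.sum())
print(f['position'])
E
```

```text
736 [0.4609 0.3358 0.0423] [0.5432 0.4591 0.0739]
bottle (0.5051377415657043, 0.3993392586708069) (0.12361180037260056, 0.04610592499375343) 66.12052917480469 [0.5037 0.3908 0.0627]
rest ((0.49939027428627014, 0.3700668513774872), (0.23794612288475037, 0.23908333480358124), 0.2952161729335785)
mixer ((0.6397053599357605, 0.007886633276939392), (0.40707525610923767, 0.4180309474468231), 3.9539341926574707)
cheeks ((0.7029837369918823, 0.010032430291175842), (0.32150566577911377, 0.36079397797584534), 10.289746284484863) 2594
[ 0.452  -0.0208  1.2318]
```

```bash
python3 -m pendant '[{"dx":0,"dy":-0.0417,"dz":0,"wz":-0.12},{"dx":0.01,"dy":-0.08,"dz":0,"wz":-0.24},{"dx":0.02,"dy":-0.12,"dz":0,"wz":-0.36},{"dx":0.03,"dy":-0.155,"dz":0,"wz":-0.48},{"dx":0.045,"dy":-0.19,"dz":0,"wz":-0.6}]' 1
```

```text
invalid input at $[0]: expected keys dx, dy, dz, wx, wy, wz
```

```bash
python3 -m pendant '[{"dx":0.028,"dy":-0.03,"dz":0,"wx":0,"wy":0,"wz":-0.12},{"dx":0.056,"dy":-0.06,"dz":0,"wx":0,"wy":0,"wz":-0.24},{"dx":0.084,"dy":-0.09,"dz":0,"wx":0,"wy":0,"wz":-0.36},{"dx":0.112,"dy":-0.12,"dz":0,"wx":0,"wy":0,"wz":-0.48},{"dx":0.14,"dy":-0.15,"dz":0,"wx":0,"wy":0,"wz":-0.6}]' 1
cat >> h.py <<'E'
def rel(P,ang,tilt=None):
    """delta in tool axes to reach world P with tool down and tool x at ang (deg)"""
    s=bot.sense(); R=np.array(s['tool_rot'])
    a=np.radians(ang); x=np.array([np.cos(a),np.sin(a),0]); z=np.array([0,0,-1.])
    if tilt is not None: z=np.array(tilt)/np.linalg.norm(tilt); x=x-z*(x@z); x/=np.linalg.norm(x)
    Rt=np.stack([x,np.cross(z,x),z],1)
    d=R.T@(np.array(P)-np.array(s['tool_pos'])); w=cv2.Rodrigues(R.T@Rt)[0].ravel()
    np.set_printoptions(precision=4,suppress=True)
    print('t %.2f'%s['clock'],'pos',np.array(s['tool_pos']),'d',d,'w',w,'F',np.array(s['wrist_force']),'g %.3f'%s['gripper_width'],'j',np.array(s['joint_pos']))
E
python3 -c "from h import *; rel([.485,.37,.23],66.1)"
```

```text
clock: 2.27
tool_pos: [0.2843, -0.28, 0.2313]
tool_rot: [[0.508, 0.861, 0.0], [0.861, -0.508, -0.0], [0.0, 0.0, -1.0]]
wrist_force: [0.5, 0.1, -0.2]
gripper_width: 1.002
t 2.27 pos [ 0.2843 -0.28    0.2313] d [ 0.6618 -0.1575  0.0013] w [ 0.0003 -0.0001 -0.1158] F [ 0.4964  0.1025 -0.2121] g 1.002 j [-0.7778  0.0217 -0.2713  1.2776  0.0001  1.3259]
```

```bash
python3 -m pendant '[{"dx":0.04,"dy":-0.01,"dz":0,"wx":0,"wy":0,"wz":-0.06},{"dx":0.08,"dy":-0.02,"dz":0,"wx":0,"wy":0,"wz":-0.116},{"dx":0.12,"dy":-0.03,"dz":0,"wx":0,"wy":0,"wz":-0.116},{"dx":0.16,"dy":-0.04,"dz":0,"wx":0,"wy":0,"wz":-0.116},{"dx":0.2,"dy":-0.05,"dz":0,"wx":0,"wy":0,"wz":-0.116}]' >/dev/null
python3 -c "from h import *; rel([.485,.37,.23],66.1)"
```

```text
t 2.68 pos [ 0.3429 -0.0805  0.2317] d [ 0.4694 -0.0527  0.0017] w [ 0.0015 -0.0002 -0.0003] F [ 2.0235 -1.055  -0.3076] g 1.000 j [-0.2304 -0.0617 -0.3513  1.2798 -0.      1.7578]
```

```bash
python3 -m pendant '[{"dx":0.041,"dy":-0.005,"dz":0,"wx":0,"wy":0,"wz":0},{"dx":0.082,"dy":-0.01,"dz":0,"wx":0,"wy":0,"wz":0},{"dx":0.123,"dy":-0.015,"dz":0,"wx":0,"wy":0,"wz":0},{"dx":0.164,"dy":-0.02,"dz":0,"wx":0,"wy":0,"wz":0},{"dx":0.205,"dy":-0.025,"dz":0,"wx":0,"wy":0,"wz":0}]' >/dev/null
python3 -m pendant '[{"dx":0.041,"dy":-0.005,"dz":0,"wx":0,"wy":0,"wz":0},{"dx":0.082,"dy":-0.01,"dz":0,"wx":0,"wy":0,"wz":0},{"dx":0.123,"dy":-0.015,"dz":0,"wx":0,"wy":0,"wz":0},{"dx":0.164,"dy":-0.02,"dz":0,"wx":0,"wy":0,"wz":0},{"dx":0.195,"dy":-0.02,"dz":0,"wx":0,"wy":0,"wz":0}]' >/dev/null
python3 - <<'E'
from h import *
rel([.485,.37,.23],66.1)
s=bot.sense();f=bot.grab_frame('wrist');save(f,'w1')
print(np.array(f['tool_from_camera']))
c=cloud(f,None,s)
m=(abs(c[:,0]-.5)<.12)&(abs(c[:,1]-.38)<.12)&(c[:,2]>.045)&(c[:,2]<.1)
p=c[m];print(len(p),cv2.minAreaRect(p[:,:2].astype(np.float32)),p.max(0))
E
```

```text
t 3.52 pos [0.4639 0.3092 0.2319] d [ 0.0641 -0.0052  0.002 ] w [ 0.0022 -0.0015  0.0018] F [ 0.2617 -0.2002  0.7454] g 1.001 j [ 0.5885  0.2922  0.0629  1.339  -0.001   2.5745]
[[-0.0019 -0.9445 -0.3284  0.0842]
 [ 1.     -0.002  -0.0001  0.0005]
 [-0.0005 -0.3284  0.9445 -0.1419]
 [ 0.      0.      0.      1.    ]]
6599 ((0.5057212114334106, 0.39505693316459656), (0.11349848657846451, 0.04569770768284798), 64.98005676269531) [0.5436 0.4531 0.0698]
```

View pics/w1.png

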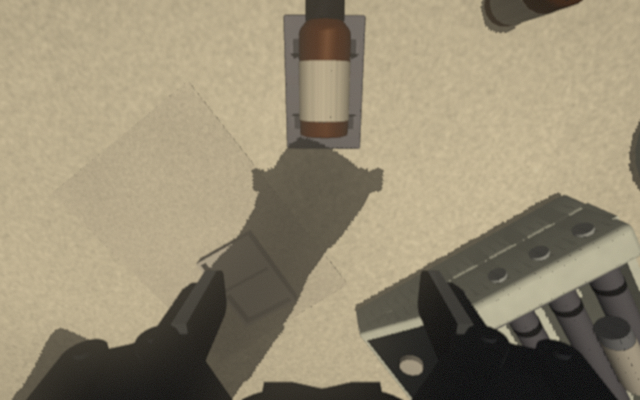

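The wrist view has the bottle on the rest at (324,80), with its cap cut off at the top edge and the mixer at lower right. The bottle origin is about (0.500, 0.385) and its axis is at about 65.5°, which agrees with the top camera.

```bash
python3 -c "from h import *; rel([.500,.385,.032],65.5)"
```

```text
t 3.57 pos [0.4663 0.313  0.231 ] d [0.0787 0.0014 0.1993] w [ 0.0024 -0.0038  0.0137] F [ 0.5322  1.8988 -0.0391] g 0.998 j [0.5911 0.2981 0.069  1.3373 0.     2.5759]
```

```bash
python3 -m pendant '[{"dx":0.03,"dy":0.001,"dz":0.02,"wx":0.002,"wy":-0.003,"wz":0.013},{"dx":0.06,"dy":0.001,"dz":0.045,"wx":0.002,"wy":-0.003,"wz":0.013},{"dx":0.0785,"dy":0.001,"dz":0.075,"wx":0.002,"wy":-0.003,"wz":0.013},{"dx":0.0785,"dy":0.001,"dz":0.1,"wx":0.002,"wy":-0.003,"wz":0.013},{"dx":0.0785,"dy":0.001,"dz":0.115,"wx":0.002,"wy":-0.003,"wz":0.013}]' 1 >/dev/null
python3 - <<'E'
from h import *
rel([.5,.385,.032],65.5)
s=bot.sense();f=bot.grab_frame('wrist');save(f,'w2')
c=cloud(f,None,s)
m=(abs(c[:,0]-.5)<.12)&(abs(c[:,1]-.38)<.12)&(c[:,2]>.05)&(c[:,2]<.075)
p=c[m];print(len(p),cv2.minAreaRect(p[:,:2].astype(np.float32)),p.max(0))
E
```

```text
t 3.98 pos [0.4983 0.385  0.1125] d [0.0009 0.0017 0.0805] w [-0.0015  0.0027  0.0019] F [-0.76   -0.2326 -0.1871] g 1.007 j [0.6578 0.4753 0.0358 1.1344 0.     2.6543]
12406 ((0.5068889856338501, 0.3992123603820801), (0.12059210985898972, 0.045105431228876114), 65.77394104003906) [0.5451 0.4598 0.0692]
```

View pics/w2.png

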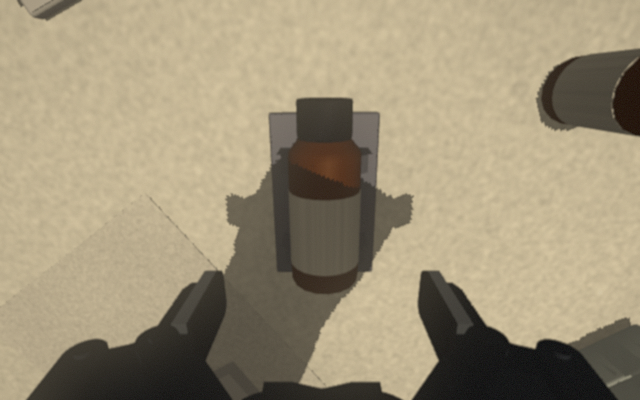

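The wrist view shows the whole bottle, from the cap at (325,118) to its foot at (325,280), centred between the fingers. The fit gives origin (0.5005, 0.385) and axis 65.7°, so I descend.

```bash
python3 -m pendant '[{"dx":0.001,"dy":0.001,"dz":0.02,"wx":0,"wy":0.002,"wz":0},{"dx":0.001,"dy":0.001,"dz":0.04,"wx":0,"wy":0.002,"wz":0},{"dx":0.001,"dy":0.001,"dz":0.06,"wx":0,"wy":0.002,"wz":0},{"dx":0.001,"dy":0.001,"dz":0.074,"wx":0,"wy":0.002,"wz":0},{"dx":0.001,"dy":0.001,"dz":0.08,"wx":0,"wy":0.002,"wz":0}]' 1 >/dev/null
python3 -c "from h import *; rel([.5005,.385,.032],65.7)"
```

```text
t 4.45 pos [0.4975 0.3833 0.0292] d [ 0.0028  0.002  -0.0028] w [-0.004   0.0055 -0.0022] F [-0.3334  1.0948 -0.4743] g 1.000 j [ 0.6559  0.5409 -0.0823  0.9543  0.001   2.653 ]
```

```bash
python3 -m pendant '[{"dx":0.003,"dy":0.002,"dz":-0.003,"wx":-0.003,"wy":0.005,"wz":-0.002},{"dx":0.003,"dy":0.002,"dz":-0.003,"wx":-0.003,"wy":0.005,"wz":-0.002}]' 1 >/dev/null
python3 -c "from h import *; rel([.5005,.385,.032],65.7)"
python3 -m pendant '[{"dx":0,"dy":0,"dz":0,"wx":0,"wy":0,"wz":0},{"dx":0,"dy":0,"dz":0,"wx":0,"wy":0,"wz":0},{"dx":0,"dy":0,"dz":0,"wx":0,"wy":0,"wz":0},{"dx":0,"dy":0,"dz":0,"wx":0,"wy":0,"wz":0},{"dx":0,"dy":0,"dz":0,"wx":0,"wy":0,"wz":0}]' 0.3
python3 -m pendant '[{"dx":0,"dy":0,"dz":0,"wx":0,"wy":0,"wz":0},{"dx":0,"dy":0,"dz":0,"wx":0,"wy":0,"wz":0},{"dx":0,"dy":0,"dz":0,"wx":0,"wy":0,"wz":0},{"dx":0,"dy":0,"dz":0,"wx":0,"wy":0,"wz":0},{"dx":0,"dy":0,"dz":0,"wx":0,"wy":0,"wz":0}]' 0.3
```

```text
t 4.62 pos [0.5015 0.3856 0.0334] d [-0.001  -0.0007  0.0014] w [-0.0002 -0.0009 -0.0003] F [0.837  0.2513 0.5381] g 1.002 j [ 0.6552  0.539  -0.0736  0.9575  0.0006  2.6504]
clock: 5.03
tool_pos: [0.5009, 0.3865, 0.0349]
tool_rot: [[0.411, 0.912, -0.0], [0.912, -0.411, 0.003], [0.003, -0.002, -1.0]]
wrist_force: [-5.8, 1.1, 9.4]
gripper_width: 0.514
clock: 5.45
tool_pos: [0.5009, 0.3866, 0.0352]
tool_rot: [[0.411, 0.912, -0.0], [0.912, -0.411, 0.003], [0.003, -0.002, -1.0]]
wrist_force: [-1.0, 0.6, 3.5]
gripper_width: 0.518
```

```bash
python3 -m pendant '[{"dx":0,"dy":0,"dz":-0.012,"wx":0,"wy":0,"wz":0},{"dx":0,"dy":0,"dz":-0.035,"wx":0,"wy":0,"wz":0},{"dx":0,"dy":0,"dz":-0.07,"wx":0,"wy":0,"wz":0},{"dx":0,"dy":0,"dz":-0.11,"wx":0,"wy":0,"wz":0},{"dx":0,"dy":0,"dz":-0.15,"wx":0,"wy":0,"wz":0}]' 0.3
python3 - <<'E'
from h import *
from scipy.optimize import least_squares
np.set_printoptions(precision=4,suppress=True)
s=bot.sense();f=bot.grab_frame('wrist');save(f,'w3')
t=bot.grab_frame('top');save(t,'t3')
# cheek tops + model fit
c=cloud(t)
m=(abs(c[:,0]-.58)<.22)&(abs(c[:,1]+.02)<.22)&(c[:,2]>.03)&(c[:,2]<.125)
q=c[m]
def h(X,Y):
    z=np.zeros_like(X); 
    body=(abs(X)<.14)&(abs(Y)<.17); 
    z[body]=.05
    ch=body&(abs(Y)>.132)&(X>-.045); z[ch]=.1
    for r in(-.022,.022,.066,.110):
        k=body&(abs(Y)<.129)&(abs(X-r)<.014); z[k]=.078+np.sqrt(.014**2-(X[k]-r)**2)
    pn=body&(X<-.045); z[pn]=.055+ (X[pn]+.135)*np.tan(.3)
    return z
def cost(p):
    x0,y0,a=p; dx=q[:,0]-x0;dy=q[:,1]-y0
    X=np.cos(a)*dx+np.sin(a)*dy; Y=-np.sin(a)*dx+np.cos(a)*dy
    e=np.abs(h(X,Y)-q[:,2]); return np.minimum(e,.02).mean()
from scipy.optimize import differential_evolution
r=differential_evolution(cost,[(.54,.64),(-.06,.02),(0,.25)],seed=1,maxiter=60,popsize=15); print(r.x,r.fun,len(q))
x0,y0,a=r.x
for n,y in zip('round short long square triangle'.split(),(.112,.056,0,-.056,-.112)):
    X=-.09; P=[x0+np.cos(a)*X-np.sin(a)*y,y0+np.sin(a)*X+np.cos(a)*y,.077]
    print(n,P,proj(t,P)[:2])
for X in(-.14,-.022,0,.022,.066,.088,.11,.14): print(X,[np.round(proj(t,[x0+np.cos(a)*X-np.sin(a)*y,y0+np.sin(a)*X+np.cos(a)*y,.092])[:2],0) for y in(-.15,.15)])
rel([0.6,0,.2],100)
E
```

```text
clock: 5.87
tool_pos: [0.5005, 0.3854, 0.1858]
tool_rot: [[0.411, 0.912, -0.002], [0.912, -0.411, 0.002], [0.001, -0.002, -1.0]]
wrist_force: [0.8, 0.2, -1.4]
gripper_width: 0.517
[ 0.5936 -0.0202  0.1805] 0.005512569949673456 14607
round [np.float64(0.4849573463826483), np.float64(0.0737871629180869), 0.077] (np.float64(301.80710232885747), np.float64(205.5588066409642))
short [np.float64(0.49500966306859645), np.float64(0.01869677419877027), 0.077] (np.float64(322.82421877501696), np.float64(201.46571592082634))
long [np.float64(0.5050619797545446), np.float64(-0.03639361452054636), 0.077] (np.float64(343.8829441878678), np.float64(197.36452183998838))
square [np.float64(0.5151142964404927), np.float64(-0.091484003239863), 0.077] (np.float64(364.9834022538541), np.float64(193.25520031047247))
triangle [np.float64(0.5251666131264409), np.float64(-0.14657439195917962), 0.077] (np.float64(386.12571715013155), np.float64(189.13772714873437))
-0.14 [array([405., 205.]), array([291., 227.])]
-0.022 [array([396., 160.]), array([282., 182.])]
0 [array([394., 152.]), array([280., 174.])]
0.022 [array([393., 143.]), array([279., 166.])]
0.066 [array([389., 127.]), array([276., 149.])]
0.088 [array([388., 119.]), array([274., 141.])]
0.11 [array([386., 110.]), array([273., 133.])]
0.14 [array([384.,  99.]), array([271., 122.])]
t 5.97 pos [0.5035 0.3878 0.1918] d [-0.3137  0.2475 -0.011 ] w [ 0.0069 -0.0105 -0.5984] F [ 1.2529 -0.1674 -1.6606] g 0.519 j [0.655  0.4339 0.1756 1.3003 0.0026 2.6497]
```

View pics/t3.png

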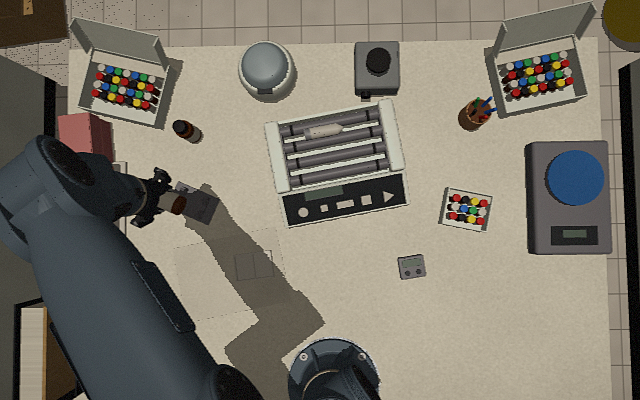

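View pics/w3.png

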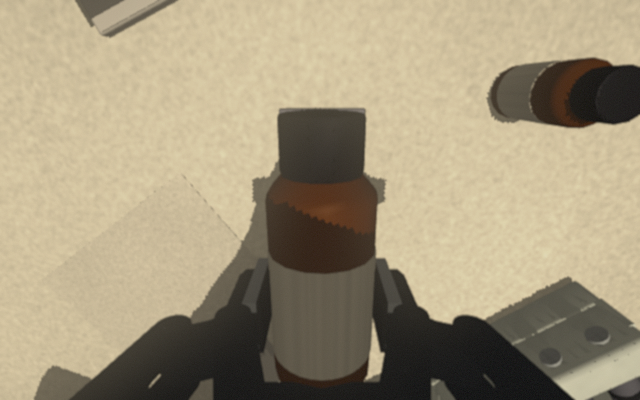

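The bottle is held at wrist (322,290), with the cap clear. In the top view the front roller's middle shows at about (337,176), but my fit projects it to (339,171), so that fit is off. I refit on the rollers and cheek tops only.

```bash
cat > fit.py <<'E'
from h import *
from scipy.optimize import differential_evolution
def fitmix(c, bounds=[(.54,.64),(-.06,.02),(.05,.25)]):
    m=(abs(c[:,0]-.58)<.22)&(abs(c[:,1]+.02)<.22)&(c[:,2]>.070)&(c[:,2]<.106)
    q=c[m]
    def cost(p,full=False):
        x0,y0,a,b=p; dx=q[:,0]-x0;dy=q[:,1]-y0
        X=np.cos(a)*dx+np.sin(a)*dy; Y=-np.sin(a)*dx+np.cos(a)*dy; Z=q[:,2]-b
        # surface distance: nearest of rollers / cheeks
        e=np.full(len(q),.02)
        rr=np.array([-.022,.022,.066,.110])
        D=np.min(np.abs(np.hypot(X[:,None]-rr,Z[:,None]-.078)-.014),1)
        e=np.where((abs(Y)<.129)&(X>-.04)&(X<.128),np.minimum(e,D),e)
        e=np.where((abs(Y)>.132)&(abs(Y)<.17)&(X<.14),np.minimum(e,abs(Z-.1)),e)
        e=np.where((X<-.03)&(X>-.145)&(abs(Y)<.17),np.minimum(e,.004),e)
        return np.minimum(e,.012).mean()
    r=differential_evolution(cost,bounds+[(-.006,.008)],seed=2,maxiter=80,popsize=15)
    return r.x,r.fun,len(q)
E
python3 - <<'E'
from fit import *
np.set_printoptions(precision=4,suppress=True)
for n in ('top','scene'):
    t=bot.grab_frame(n); x,fu,N=fitmix(cloud(t)); print(n,x,fu,N)
    x0,y0,a,b=x; W=lambda X,y,z:[x0+np.cos(a)*X-np.sin(a)*y,y0+np.sin(a)*X+np.cos(a)*y,z]
    im=t['image'][:,:,::-1].copy()
    for X in(-.022,.022,.066,.11):
        A,B=[tuple(int(round(k)) for k in proj(t,W(X,y,.092))[:2]) for y in(-.129,.129)]; cv2.line(im,A,B,(0,0,255),1)
    for y in(-.17,-.132,.132,.17):
        A,B=[tuple(int(round(k)) for k in proj(t,W(X,y,.1))[:2]) for X in(-.03,.14)]; cv2.line(im,A,B,(0,255,0),1)
    for y in(-.112,-.056,0,.056,.112):
        cv2.circle(im,tuple(int(round(k)) for k in proj(t,W(-.095,y,.077))[:2]),2,(255,0,0),-1)
    u,v=(337,165) if n=='top' else (340,235)
    cv2.imwrite('pics/fit_%s.png'%n,cv2.resize(im[v-80:v+80,u-100:u+100],(800,640))[:600])
E
```

```text
top [ 0.5939 -0.0203  0.1805 -0.    ] 0.00320965401697061 9878
scene [ 0.5952 -0.0228  0.1779 -0.0004] 0.0037659187700976766 7674
```

View pics/fit_top.png

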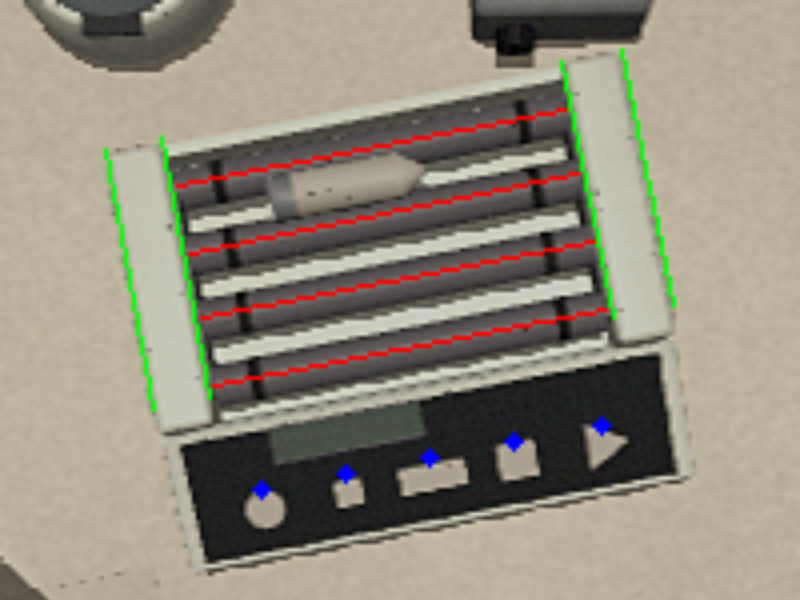

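View pics/fit_scene.png

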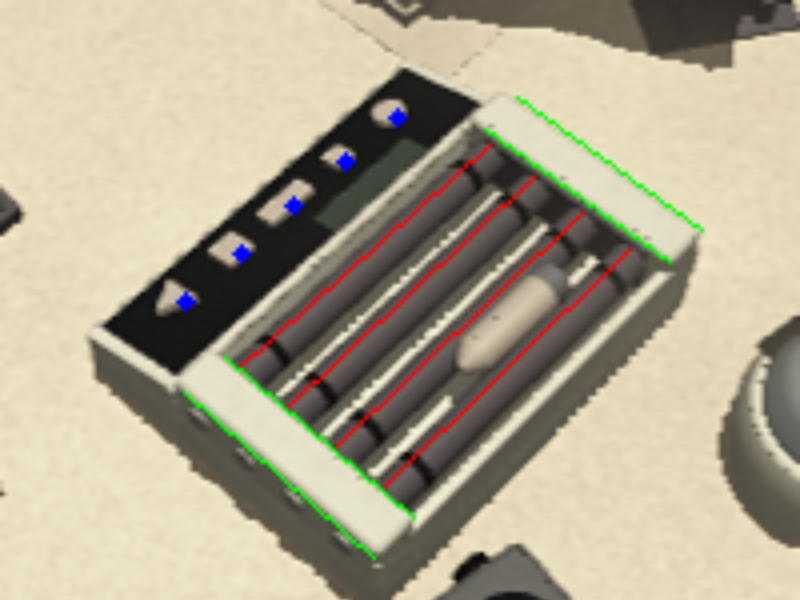

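The overlay now matches the rollers and cheeks in both views. The trough centre is at (0.594, -0.021) and the yaw is 0.18. The keys sit about 11 mm nearer the robot than I guessed, to be refined later. Now I carry the bottle over.

```bash
python3 -m pendant '[{"dx":-0.02,"dy":0.015,"dz":0,"wx":0,"wy":0,"wz":-0.06},{"dx":-0.05,"dy":0.035,"dz":0,"wx":0,"wy":0,"wz":-0.14},{"dx":-0.08,"dy":0.06,"dz":0,"wx":0,"wy":0,"wz":-0.22},{"dx":-0.11,"dy":0.085,"dz":0,"wx":0,"wy":0,"wz":-0.3},{"dx":-0.14,"dy":0.11,"dz":0,"wx":0,"wy":0,"wz":-0.36}]' 0.3
python3 -c "from h import *; rel([.5945,-.0215,.18],100.3)"
```

```text
clock: 6.48
tool_pos: [0.5432, 0.2115, 0.1827]
tool_rot: [[0.059, 0.998, -0.002], [0.998, -0.059, 0.003], [0.003, -0.002, -1.0]]
wrist_force: [0.3, 1.0, -2.2]
gripper_width: 0.514
t 6.48 pos [0.5432 0.2115 0.1827] d [-0.2296  0.0649  0.0019] w [-0.0017 -0.003  -0.2386] F [ 0.2893  0.9543 -2.2411] g 0.514 j [0.3695 0.3567 0.0308 1.2455 0.0034 1.9991]
```

```bash
python3 -m pendant '[{"dx":-0.038,"dy":0.011,"dz":0,"wx":0,"wy":0,"wz":-0.05},{"dx":-0.076,"dy":0.022,"dz":0,"wx":0,"wy":0,"wz":-0.1},{"dx":-0.114,"dy":0.033,"dz":0,"wx":0,"wy":0,"wz":-0.15},{"dx":-0.15,"dy":0.044,"dz":0,"wx":0,"wy":0,"wz":-0.2},{"dx":-0.18,"dy":0.052,"dz":0,"wx":0,"wy":0,"wz":-0.238}]' 0.3 >/dev/null
python3 -c "from h import *; rel([.5945,-.0215,.18],100.3)"
```

```text
t 6.90 pos [0.5837 0.0259 0.1796] d [-0.0486  0.0021 -0.0006] w [-0.005  -0.0032  0.0009] F [-0.1143  0.1754 -2.9459] g 0.513 j [0.0431 0.364  0.0338 1.246  0.0025 1.4332]
```

```bash
python3 -m pendant '[{"dx":-0.025,"dy":0.001,"dz":0,"wx":-0.003,"wy":-0.003,"wz":0},{"dx":-0.04,"dy":0.002,"dz":0,"wx":-0.005,"wy":-0.003,"wz":0},{"dx":-0.0485,"dy":0.002,"dz":0,"wx":-0.005,"wy":-0.003,"wz":0},{"dx":-0.0485,"dy":0.002,"dz":0,"wx":-0.005,"wy":-0.003,"wz":0}]' 0.3 >/dev/null
python3 - <<'E'
from fit import *
rel([.5945,-.0215,.18],100.3)
s=bot.sense();f=bot.grab_frame('wrist');save(f,'w4')
t=bot.grab_frame('scene');save(t,'s4')
c=cloud(f,None,s)
R=np.array(s['tool_rot']);q=(c-np.array(s['tool_pos']))@R
# bottle in tool frame: points with |y|<.03, above z
m=(abs(q[:,1])<.03)&(q[:,2]<.012)&(q[:,2]>-.06)&(q[:,0]>-.06)&(q[:,0]<.1)
p=q[m];print('bottle tool-frame',len(p),p.min(0),p.max(0))
for lo in np.arange(-.03,.09,.01):
    k=p[(p[:,0]>=lo)&(p[:,0]<lo+.01)]
    if len(k)>10: print(round(lo,3),'top z',np.percentile(k[:,2],2),'y',np.percentile(k[:,1],[1,99]))
c2=c[(q[:,2]>.05)]
x,fu,N=fitmix(c2);print(x,fu,N)
E
```

```text
t 7.23 pos [ 0.594  -0.0226  0.178 ] d [ 0.0009  0.0007 -0.002 ] w [-0.0021 -0.0007 -0.0011] F [ 0.6093  0.6955 -1.7252] g 0.514 j [-0.038   0.3795  0.0537  1.2472  0.0002  1.3541]
bottle tool-frame 31976 [-0.0449 -0.03   -0.06  ] [0.0743 0.03   0.0028]
-0.03 top z -0.03309459733334644 y [-0.0218  0.0217]
-0.02 top z -0.034028241738518455 y [-0.0222  0.0222]
-0.01 top z -0.03958408283694091 y [-0.0235  0.0235]
0.0 top z -0.04176544062494678 y [-0.0262  0.0275]
0.01 top z -0.05901774579222074 y [-0.0295  0.0296]
0.02 top z -0.032553845502270626 y [-0.0217  0.0211]
0.03 top z -0.03247836186550087 y [-0.0217  0.0211]
0.04 top z -0.031781902496807304 y [-0.0207  0.0207]
0.05 top z -0.026470870810396833 y [-0.0159  0.0161]
0.06 top z -0.026310971560071058 y [-0.0161  0.0162]
0.07 top z -0.026167359076387117 y [-0.0158  0.0158]
[ 0.5945 -0.0181  0.1767 -0.0007] 0.003260940499435689 64031
```

View pics/w4.png

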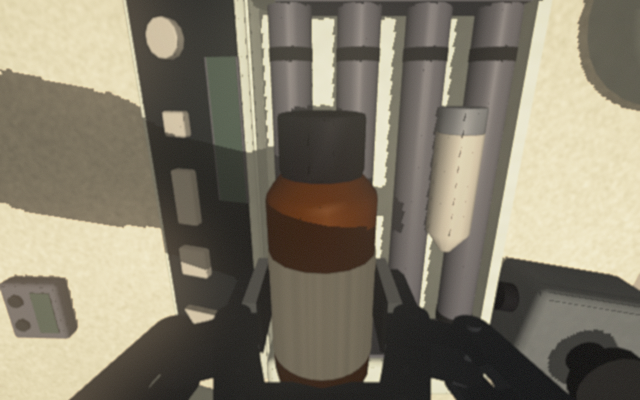

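View pics/s4.png

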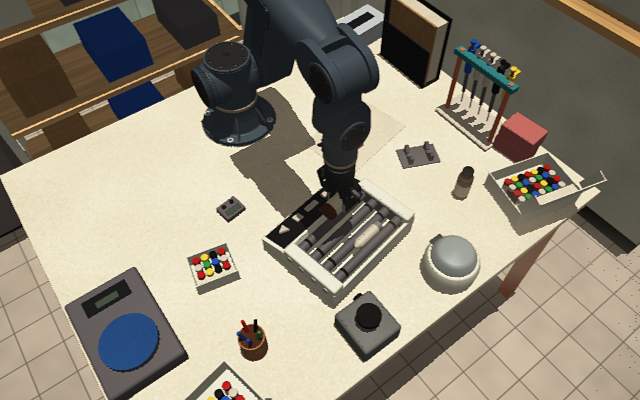

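The wrist view shows the bottle over the front trough, cap at (320,145). The tube is at (458,180) and the keys run down the left, from round (165,38) through short (177,124) and long (186,197) to square (196,263). In the tool frame the bottle axis is 10 mm behind the TCP, so contact should come at TCP z of about 0.098.

```bash
python3 -m pendant '[{"dx":0.001,"dy":0,"dz":0.015,"wx":-0.002,"wy":0,"wz":0},{"dx":0.001,"dy":0,"dz":0.033,"wx":-0.002,"wy":0,"wz":0},{"dx":0.001,"dy":0,"dz":0.05,"wx":-0.002,"wy":0,"wz":0},{"dx":0.001,"dy":0,"dz":0.062,"wx":-0.002,"wy":0,"wz":0},{"dx":0.001,"dy":0,"dz":0.068,"wx":-0.002,"wy":0,"wz":0}]' 0.3 >/dev/null
python3 -m pendant '[{"dx":0,"dy":0,"dz":0,"wx":0,"wy":0,"wz":0}]' 0.3 >/dev/null
python3 -c "from h import *; rel([.5945,-.0210,.099],100.2)"
```

```text
t 7.83 pos [ 0.5918 -0.0164  0.108 ] d [-0.0051  0.0018  0.009 ] w [-0.0032 -0.0024  0.0063] F [-0.798  -0.6686 -2.0081] g 0.516 j [-0.0285  0.418  -0.0724  1.084   0.0017  1.3579]
```

```bash
python3 -m pendant '[{"dx":-0.004,"dy":0.002,"dz":0,"wx":-0.003,"wy":-0.002,"wz":0.005},{"dx":-0.005,"dy":0.002,"dz":0.003,"wx":-0.003,"wy":-0.002,"wz":0.006},{"dx":-0.005,"dy":0.002,"dz":0.006,"wx":-0.003,"wy":-0.002,"wz":0.006}]' 0.3 >/dev/null
python3 -c "from h import *; rel([.5945,-.0210,.099],100.2)"
```

```text
t 8.08 pos [ 0.5955 -0.0209  0.1028] d [ 0.     -0.001   0.0037] w [0.0016 0.0001 0.0004] F [ 0.4545  0.5685 -2.3765] g 0.522 j [-0.0352  0.4243 -0.0768  1.0682  0.0003  1.3572]
```

```bash
python3 -m pendant '[{"dx":0,"dy":-0.001,"dz":0.002,"wx":0,"wy":0,"wz":0},{"dx":0,"dy":-0.001,"dz":0.004,"wx":0,"wy":0,"wz":0}]' 0.3 >/dev/null
python3 -c "from h import *; rel([.5945,-.0210,.099],100.2)"
python3 -m pendant '[{"dx":0,"dy":0,"dz":0.0015,"wx":0,"wy":0,"wz":0}]' 0.3 >/dev/null
python3 -c "from h import *; rel([.5945,-.0210,.099],100.2)"
```

```text
t 8.25 pos [ 0.5946 -0.0211  0.099 ] d [ 0.0002 -0.0001 -0.    ] w [0.0023 0.0002 0.0002] F [-0.1275 -0.4007 -1.2424] g 0.515 j [-0.0357  0.4253 -0.0856  1.0576  0.0003  1.3569]
t 8.33 pos [ 0.5951 -0.0212  0.0979] d [ 0.0003 -0.0006 -0.0011] w [0.0036 0.0003 0.0001] F [1.3616 1.568  4.4241] g 0.518 j [-0.0358  0.426  -0.0876  1.0537  0.0005  1.3569]
```

Contact shows: Fz went from -2 to +4 N. I open in small steps.

```bash
python3 -m pendant '[{"dx":0,"dy":0,"dz":0,"wx":0,"wy":0,"wz":0},{"dx":0,"dy":0,"dz":0,"wx":0,"wy":0,"wz":0},{"dx":0,"dy":0,"dz":0,"wx":0,"wy":0,"wz":0}]' 0.6
python3 -m pendant '[{"dx":0,"dy":0,"dz":0,"wx":0,"wy":0,"wz":0},{"dx":0,"dy":0,"dz":0,"wx":0,"wy":0,"wz":0},{"dx":0,"dy":0,"dz":0,"wx":0,"wy":0,"wz":0}]' 0.8
python3 - <<'E'
from h import *
f=bot.grab_frame('wrist');save(f,'w5')
E
```

```text
clock: 8.58
tool_pos: [0.5952, -0.0212, 0.0981]
tool_rot: [[-0.177, 0.984, 0.004], [0.984, 0.177, 0.0], [-0.0, 0.004, -1.0]]
wrist_force: [0.9, -0.5, -0.1]
gripper_width: 0.596
clock: 8.83
tool_pos: [0.5952, -0.0212, 0.0982]
tool_rot: [[-0.177, 0.984, 0.004], [0.984, 0.177, 0.0], [-0.0, 0.004, -1.0]]
wrist_force: [0.0, 0.6, 0.5]
gripper_width: 0.795
```

View pics/w5.png

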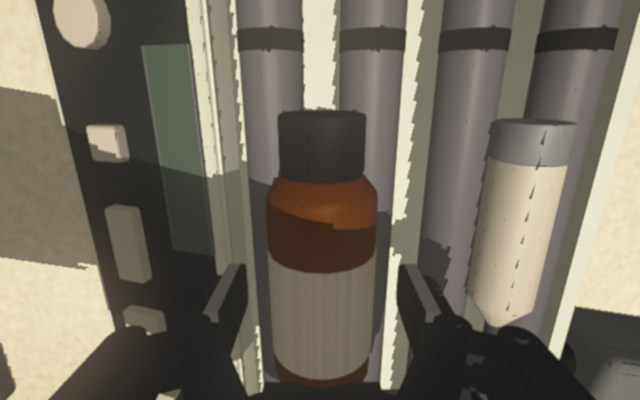

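The bottle lies between the two front rollers, cap at (322,145), and both fingers are clear of it. The tube at (520,220) is untouched. Now I go straight up.

```bash
python3 -m pendant '[{"dx":0,"dy":0,"dz":-0.01,"wx":0,"wy":0,"wz":0},{"dx":0,"dy":0,"dz":-0.03,"wx":0,"wy":0,"wz":0},{"dx":0,"dy":0,"dz":-0.06,"wx":0,"wy":0,"wz":0},{"dx":0,"dy":0,"dz":-0.1,"wx":0,"wy":0,"wz":0},{"dx":0,"dy":0,"dz":-0.13,"wx":0,"wy":0,"wz":0}]' 0.8
python3 -m pendant '[{"dx":0,"dy":-0.035,"dz":-0.02,"wx":0,"wy":0,"wz":0},{"dx":0,"dy":-0.07,"dz":-0.04,"wx":0,"wy":0,"wz":0},{"dx":0,"dy":-0.105,"dz":-0.05,"wx":0,"wy":0,"wz":0},{"dx":-0.02,"dy":-0.12,"dz":-0.05,"wx":0,"wy":0,"wz":0},{"dx":-0.04,"dy":-0.12,"dz":-0.05,"wx":0,"wy":0,"wz":0}]' 0
python3 -m pendant '[{"dx":-0.03,"dy":0,"dz":0,"wx":0,"wy":0,"wz":0},{"dx":-0.06,"dy":0,"dz":0,"wx":0,"wy":0,"wz":0},{"dx":-0.06,"dy":0,"dz":0,"wx":0,"wy":0,"wz":0}]' 0
python3 - <<'E'
from fit import *
np.set_printoptions(precision=4,suppress=True)
s=bot.sense();f=bot.grab_frame('wrist');save(f,'w6')
print(s['tool_pos'],s['gripper_width'],s['joint_pos'])
for t in ['key_round_top','key_short_top','key_long_top','key_square_top','key_triangle_top']:
    for q in bot.tip_of(f,t)[:2]:
        u,v=q['point']; d=f['depth'][int(round(v)),int(round(u))]
        print(t,round(q['conf'],2),np.round(q['point'],1),world(f,u,v,d,s))
E
```

```text
clock: 9.3
tool_pos: [0.5947, -0.0213, 0.2315]
tool_rot: [[-0.177, 0.984, 0.005], [0.984, 0.177, 0.0], [-0.001, 0.005, -1.0]]
wrist_force: [1.7, 0.2, 0.9]
gripper_width: 0.797
clock: 9.72
tool_pos: [0.4806, -0.082, 0.2837]
tool_rot: [[-0.178, 0.984, 0.008], [0.984, 0.178, -0.0], [-0.002, 0.008, -1.0]]
wrist_force: [2.1, -0.0, 0.4]
gripper_width: 0.089
clock: 9.97
tool_pos: [0.4918, -0.1448, 0.2847]
tool_rot: [[-0.176, 0.984, 0.01], [0.984, 0.176, -0.002], [-0.004, 0.009, -1.0]]
wrist_force: [-0.5, -0.3, -0.6]
gripper_width: 0.001
[ 0.4918 -0.1448  0.2847] 0.0011096309926784185 [-0.2867  0.197   0.0682  1.4319  0.0007  1.1076]
key_long_top 0.95 [336.8  62.6] [ 0.4903 -0.0404  0.0714]
key_square_top 0.75 [331.3 124. ] [ 0.4957 -0.0986  0.0706]
key_square_top 0.18 [439.4 334.4] [ 0.525  -0.1271  0.3414]
key_triangle_top 0.63 [333.5 176.1] [ 0.5079 -0.1516  0.0734]
```

View pics/w6.png

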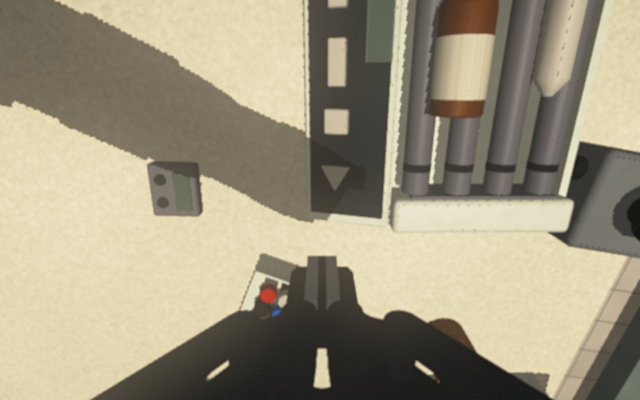

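The wrist view shows the gripper shut and the bottle in the front trough at (465,55). It also shows long (337,62), square (336,122) and triangle (337,178). I refine the key positions from their blobs.

```bash
cat > keys.py <<'E'
from h import *
def keyblobs(lo=(.44,.54)):
    s=bot.sense();f=bot.grab_frame('wrist')
    g=cv2.cvtColor(f['image'],cv2.COLOR_RGB2HSV)
    d=f['depth']; H,W=d.shape
    v,u=np.mgrid[:H,:W]
    P=np.zeros((H,W,3)); 
    c=np.stack([(u-f['cx'])/f['fx']*d,(v-f['cy'])/f['fy']*d,d],-1)
    T=np.array(f['tool_from_camera']); q=c@T[:3,:3].T+T[:3,3]
    P=q@np.array(s['tool_rot']).T+np.array(s['tool_pos'])
    a=.179; dx=P[...,0]-.5943;dy=P[...,1]+.020
    X=np.cos(a)*dx+np.sin(a)*dy;Y=-np.sin(a)*dx+np.cos(a)*dy
    reg=(X>-.13)&(X<-.085)&(abs(Y)<.145)&(P[...,2]>.05)&(P[...,2]<.1)
    g=f['image'].min(2); 
    loc=cv2.blur(f['image'].max(2),(61,61))
    m=(reg&(g>55)).astype(np.uint8)
    n,lab,st,ce=cv2.connectedComponentsWithStats(m)
    for i in range(1,n):
        if st[i,4]>80:
            k=lab==i; print('px',np.round(ce[i]),st[i,4],'mean world',P[k].mean(0),'mix X,Y %.4f %.4f'%((X[k].min()+X[k].max())/2,(Y[k].min()+Y[k].max())/2),'size %.3f %.3f'%(np.ptp(X[k]),np.ptp(Y[k])))
    return s,f
E
python3 - <<'E'
from keys import *
np.set_printoptions(precision=4,suppress=True)
s,f=keyblobs()
v=.179; z=[np.sin(.3)*np.cos(v),np.sin(.3)*np.sin(v),-np.cos(.3)]
rel([.4686,.0711,.12],100.3,z)
E
```

```text
px [336.  69.] 6447 mean world [ 0.489  -0.0426  0.0673] mix X,Y -0.1075 -0.0107 size 0.045 0.140
px [335. 179.] 433 mean world [ 0.5091 -0.1501  0.0714] mix X,Y -0.1069 -0.1182 size 0.030 0.029
px [348. 199.] 210 mean world [ 0.528  -0.1703  0.0706] mix X,Y -0.0940 -0.1345 size 0.018 0.021
t 10.32 pos [ 0.4911 -0.1401  0.284 ] d [0.2121 0.0144 0.1638] w [-0.292   0.0013  0.0009] F [-0.0416  0.8828 -0.1337] g -0.000 j [-0.2792  0.1954  0.0644  1.4319  0.0021  1.1112]
```

```bash
python3 -m pendant '[{"dx":0.04,"dy":0.003,"dz":0,"wx":-0.06,"wy":0,"wz":0},{"dx":0.08,"dy":0.006,"dz":0.01,"wx":-0.13,"wy":0,"wz":0},{"dx":0.12,"dy":0.009,"dz":0.03,"wx":-0.2,"wy":0,"wz":0},{"dx":0.16,"dy":0.012,"dz":0.05,"wx":-0.26,"wy":0,"wz":0},{"dx":0.19,"dy":0.014,"dz":0.07,"wx":-0.292,"wy":0,"wz":0}]' 0 >/dev/null
python3 - <<'E'
from keys import *
np.set_printoptions(precision=4,suppress=True)
s,f=keyblobs();save(f,'w7')
print(s['tool_pos'],s['tool_rot'])
for t in ['key_round_top','key_short_top','key_long_top']:
    for q in bot.tip_of(f,t)[:2]:
        u,v=q['point']; d=f['depth'][int(round(v)),int(round(u))]
        print(t,round(q['conf'],2),np.round(q['point'],1),world(f,u,v,d,s))
v=.179; z=[np.sin(.3)*np.cos(v),np.sin(.3)*np.sin(v),-np.cos(.3)]
rel([.4686,.0711,.1],100.3,z)
E
```

```text
px [272. 153.] 3237 mean world [0.4673 0.0804 0.0672] mix X,Y -0.1075 0.1128 size 0.045 0.064
px [271. 257.] 3781 mean world [ 0.4798 -0.0176  0.0663] mix X,Y -0.1075 0.0127 size 0.045 0.114
[0.4702 0.0508 0.2146] [[-0.18    0.9381  0.296 ]
 [ 0.9837  0.1719  0.0534]
 [-0.0008  0.3008 -0.9537]]
key_round_top 0.95 [274.9 169.7] [0.4707 0.0675 0.0729]
key_short_top 0.75 [278.  226.1] [0.48   0.0175 0.074 ]
key_short_top 0.23 [ 88.4 395.4] [ 0.3186 -0.2046  0.0185]
key_long_top 0.72 [279.2 285.6] [ 0.4899 -0.0434  0.0722]
t 10.93 pos [0.4705 0.0502 0.2142] d [ 0.0211 -0.0318  0.1096] w [-0.0004  0.0002  0.0049] F [ 0.1816 -0.7149  0.5525] g 0.000 j [ 0.0892 -0.0599 -0.4472  0.885   0.0262  1.4794]
```

View pics/w7.png

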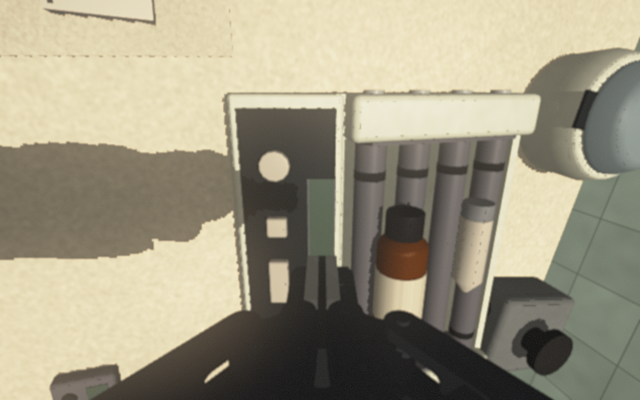

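The wrist view shows round (274,166), short (277,227) and long (279,282), with the bottle still in the trough at (403,260). I move to hover 15 mm above round along the key normal.

```bash
cat >> keys.py <<'E'
K={'round':(.4695,.0695),'long':(.4890,-.0405),'triangle':(.5087,-.1497)}
Z=np.array([np.sin(.3)*np.cos(.179),np.sin(.3)*np.sin(.179),-np.cos(.3)])
def hover(k,h): rel(np.array([*K[k],.0766])-h*Z,100.3,Z)
E
python3 -c "from keys import *; hover('round',.015)"
```

```text
t 10.93 pos [0.4705 0.0502 0.2142] d [ 0.0194 -0.0382  0.1172] w [-0.0004  0.0002  0.0049] F [ 0.1816 -0.7149  0.5525] g 0.000 j [ 0.0892 -0.0599 -0.4472  0.885   0.0262  1.4794]
```

```bash
python3 -m pendant '[{"dx":0.01,"dy":-0.02,"dz":0.02,"wx":0,"wy":0,"wz":0},{"dx":0.019,"dy":-0.038,"dz":0.05,"wx":0,"wy":0,"wz":0.005},{"dx":0.019,"dy":-0.038,"dz":0.08,"wx":0,"wy":0,"wz":0.005},{"dx":0.019,"dy":-0.038,"dz":0.105,"wx":0,"wy":0,"wz":0.005},{"dx":0.019,"dy":-0.038,"dz":0.11,"wx":0,"wy":0,"wz":0.005}]' 0 >/dev/null
python3 - <<'E'
from keys import *
s=bot.sense();f=bot.grab_frame('wrist');save(f,'w8')
hover('round',.0)
E
```

```text
t 11.40 pos [0.4636 0.0672 0.0963] d [0.0012 0.0002 0.0207] w [-0.0034  0.0006 -0.0012] F [-0.2322  0.5467 -0.6427] g 0.000 j [ 0.1362  0.0445 -0.682   0.5479  0.0119  1.5303]
```

View pics/w8.png

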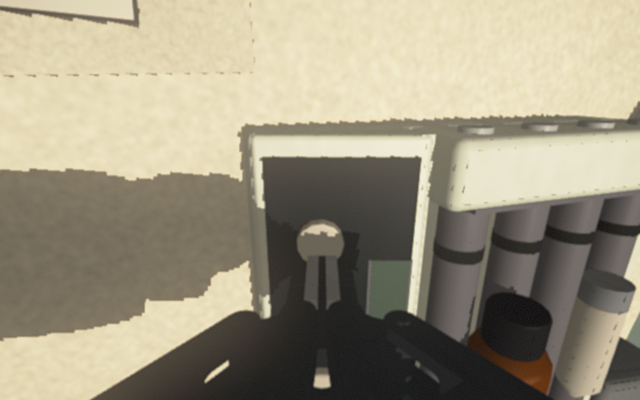

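The tip at (322,258) is lined up with the round key at (321,242). I approach, then press in small steps while watching the force.

```bash
python3 -m pendant '[{"dx":0.001,"dy":0,"dz":0.009,"wx":-0.003,"wy":0,"wz":0},{"dx":0.001,"dy":0,"dz":0.016,"wx":-0.003,"wy":0,"wz":0},{"dx":0.001,"dy":0,"dz":0.018,"wx":-0.003,"wy":0,"wz":0}]' 0 >/dev/null
python3 -c "from keys import *; hover('round',.0)"
python3 -m pendant '[{"dx":0,"dy":0,"dz":0.002,"wx":0,"wy":0,"wz":0},{"dx":0,"dy":0,"dz":0.003,"wx":0,"wy":0,"wz":0}]' 0 >/dev/null
python3 -c "from keys import *; hover('round',.0)"
```

```text
t 11.65 pos [0.4697 0.0687 0.0797] d [ 0.0008 -0.001   0.0029] w [ 0.0004  0.001  -0.0019] F [-0.3468 -0.1542  0.0341] g -0.000 j [ 0.1381  0.0758 -0.7032  0.4917  0.0111  1.5329]
t 11.82 pos [0.4713 0.0687 0.0776] d [ 0.0011 -0.0019  0.0004] w [ 0.0015  0.0012 -0.0023] F [-0.4107  0.0348  0.5524] g 0.003 j [ 0.1376  0.0809 -0.7048  0.4838  0.0111  1.5328]
```

```bash
python3 -m pendant '[{"dx":0,"dy":-0.001,"dz":0.001,"wx":0,"wy":0,"wz":0},{"dx":0,"dy":-0.001,"dz":0.002,"wx":0,"wy":0,"wz":0}]' 0 >/dev/null
python3 -c "from keys import *; hover('round',.0)"
python3 -m pendant '[{"dx":0,"dy":0,"dz":0.001,"wx":0,"wy":0,"wz":0},{"dx":0,"dy":0,"dz":0.002,"wx":0,"wy":0,"wz":0}]' 0 >/dev/null
python3 -c "from keys import *; hover('round',.0)"
```

```text
t 11.98 pos [0.4712 0.0686 0.0759] d [ 0.0012 -0.0013 -0.0011] w [ 0.0024  0.0013 -0.0023] F [-0.4786 -0.1931 -0.4053] g -0.002 j [ 0.1374  0.0826 -0.7087  0.4772  0.0111  1.5327]
t 12.15 pos [0.472  0.0687 0.0742] d [ 0.0012 -0.0015 -0.0029] w [ 0.003   0.0013 -0.0022] F [ 0.7054 -0.2373 -0.0622] g 0.002 j [ 0.1375  0.086  -0.7107  0.4713  0.0111  1.5327]
```

```bash
python3 -m pendant '[{"dx":0,"dy":-0.001,"dz":0.001,"wx":-0.002,"wy":0,"wz":0},{"dx":0,"dy":-0.001,"dz":0.002,"wx":-0.002,"wy":0,"wz":0}]' 0 >/dev/null
python3 -c "from keys import *; hover('round',.0)"
python3 -m pendant '[{"dx":0,"dy":0,"dz":0.001,"wx":0,"wy":0,"wz":0},{"dx":0,"dy":0,"dz":0.002,"wx":0,"wy":0,"wz":0}]' 0 >/dev/null
python3 -c "from keys import *; hover('round',.0)"
```

```text
t 12.32 pos [0.472  0.0688 0.0723] d [ 0.0012 -0.0009 -0.0048] w [ 0.0061  0.0013 -0.0021] F [ 0.0656 -0.4792  2.3139] g 0.001 j [ 0.1375  0.0873 -0.7172  0.4603  0.0112  1.5326]
t 12.48 pos [0.4726 0.0689 0.0704] d [ 0.0012 -0.0009 -0.0068] w [ 0.0063  0.0013 -0.0021] F [-1.9363  0.1574  3.3775] g 0.005 j [ 0.1375  0.091  -0.7194  0.4543  0.0112  1.5327]
```

```bash
python3 -m pendant '[{"dx":0,"dy":0,"dz":0.001,"wx":0,"wy":0,"wz":0},{"dx":0,"dy":0,"dz":0.002,"wx":0,"wy":0,"wz":0}]' 0 >/dev/null
python3 -c "from keys import *; hover('round',.0)"
python3 -m pendant '[{"dx":0,"dy":0,"dz":0.001,"wx":0,"wy":0,"wz":0}]' 0 >/dev/null
python3 -c "from keys import *; hover('round',.0)"
```

```text
t 12.65 pos [0.4731 0.0689 0.0688] d [ 0.0012 -0.0009 -0.0085] w [ 0.0065  0.0014 -0.0021] F [-13.2546  -2.2766  27.856 ] g -0.002 j [ 0.1376  0.0943 -0.7213  0.4488  0.011   1.5327]
t 12.73 pos [0.4733 0.069  0.0686] d [ 0.0012 -0.001  -0.0087] w [ 0.007   0.0014 -0.0021] F [-19.5955  -3.7425  36.9156] g -0.001 j [ 0.1376  0.0946 -0.7218  0.4476  0.0111  1.5328]
```

The round key bottomed at d = -8.6 mm, so the key tops are about 3.5 mm lower than I assumed. I retract and go to the long bar.

```bash
python3 -m pendant '[{"dx":0,"dy":0,"dz":-0.008,"wx":0,"wy":0,"wz":0},{"dx":0,"dy":0,"dz":-0.02,"wx":0,"wy":0,"wz":0},{"dx":0,"dy":0,"dz":-0.03,"wx":0,"wy":0,"wz":0}]' 0 >/dev/null
sed -i 's/\.0766\]/.0733]/' keys.py
python3 - <<'E'
from keys import *
f=bot.grab_frame('wrist');save(f,'w9')
hover('long',.022)
E
```

```text
t 13.03 pos [0.4643 0.0674 0.0989] d [-0.1106 -0.0026  0.0041] w [ 0.0081  0.0014 -0.0021] F [0.2683 0.2575 1.6295] g -0.002 j [ 0.1367  0.0361 -0.6877  0.5391  0.0114  1.5319]
```

View pics/w9.png

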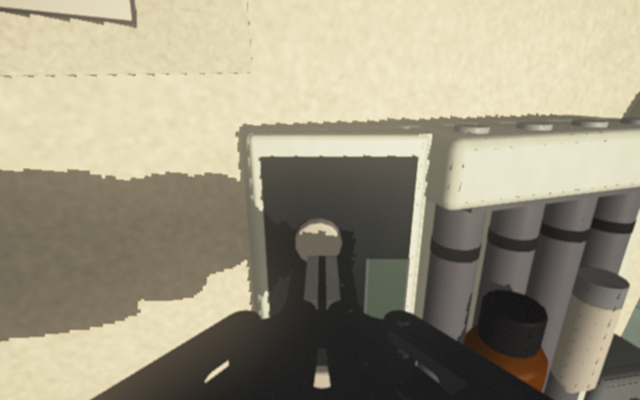

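The round key at (319,240) looks the same as before the press, so it has sprung back. I move across 26 mm above the keys.

```bash
python3 -m pendant '[{"dx":-0.035,"dy":-0.001,"dz":0,"wx":0.004,"wy":0,"wz":0},{"dx":-0.075,"dy":-0.002,"dz":0,"wx":0.008,"wy":0,"wz":0},{"dx":-0.1,"dy":-0.0025,"dz":0,"wx":0.008,"wy":0,"wz":-0.002},{"dx":-0.1105,"dy":-0.0025,"dz":0,"wx":0.008,"wy":0,"wz":-0.002},{"dx":-0.1105,"dy":-0.0025,"dz":0,"wx":0.008,"wy":0,"wz":-0.002}]' 0 >/dev/null
python3 - <<'E'
from keys import *
f=bot.grab_frame('wrist');save(f,'w10')
hover('long',0)
E
```

```text
t 13.50 pos [ 0.4814 -0.0427  0.0976] d [0.0009 0.0003 0.0256] w [-0.0006  0.0018 -0.0026] F [-0.6532 -0.0046  0.5338] g -0.003 j [-0.1476  0.0747 -0.6436  0.5675  0.0931  1.2597]
```

View pics/w10.png

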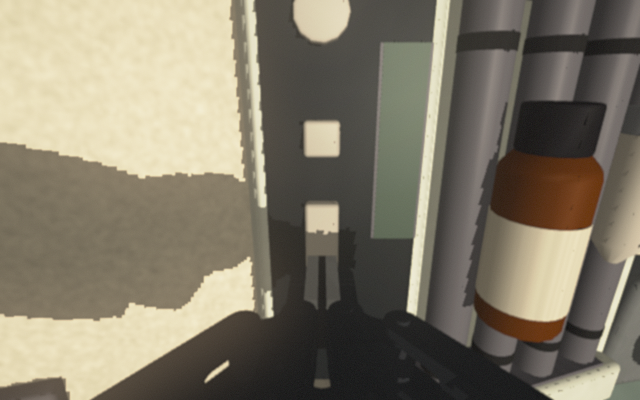

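The bottle is well seated at (545,230). The tip at (322,257) is over the long bar, which starts at (322,202). I press it.

```bash
python3 -m pendant '[{"dx":0.001,"dy":0,"dz":0.01,"wx":0,"wy":0,"wz":-0.002},{"dx":0.001,"dy":0,"dz":0.018,"wx":0,"wy":0,"wz":-0.002},{"dx":0.001,"dy":0,"dz":0.022,"wx":0,"wy":0,"wz":-0.002},{"dx":0.001,"dy":0,"dz":0.024,"wx":0,"wy":0,"wz":-0.002}]' 0 >/dev/null
python3 -c "from keys import *; hover('long',.0)"
python3 -m pendant '[{"dx":0,"dy":0,"dz":0.0015,"wx":0,"wy":0,"wz":0},{"dx":0,"dy":0,"dz":0.003,"wx":0,"wy":0,"wz":0}]' 0 >/dev/null
python3 -c "from keys import *; hover('long',.0)"
```

```text
t 13.83 pos [ 0.4876 -0.0397  0.0736] d [-0.0011  0.001   0.0007] w [-0.0022  0.0009  0.0004] F [-1.141  -0.2782 -0.6469] g -0.000 j [-0.138   0.1171 -0.6715  0.4982  0.0907  1.2658]
t 14.00 pos [ 0.4884 -0.039   0.0706] d [-0.0016  0.0011 -0.0025] w [-0.0024  0.0005  0.0011] F [-0.9557  0.9355  3.2648] g 0.000 j [-0.1363  0.1227 -0.6747  0.4896  0.0906  1.2666]
```

```bash
python3 -m pendant '[{"dx":0,"dy":0,"dz":0.001,"wx":0,"wy":0,"wz":0},{"dx":0,"dy":0,"dz":0.002,"wx":0,"wy":0,"wz":0}]' 0 >/dev/null
python3 -c "from keys import *; hover('long',.0)"
python3 -m pendant '[{"dx":0,"dy":0,"dz":0.001,"wx":0,"wy":0,"wz":0}]' 0 >/dev/null
python3 -c "from keys import *; hover('long',.0)"
```

```text
t 14.17 pos [ 0.489  -0.0389  0.0688] d [-0.0016  0.001  -0.0043] w [-0.0023  0.0007  0.0013] F [-3.1694 -0.7207  4.3457] g -0.000 j [-0.1357  0.126  -0.6767  0.4841  0.0902  1.2672]
t 14.25 pos [ 0.4893 -0.0388  0.0681] d [-0.0016  0.001  -0.0052] w [-0.0022  0.0009  0.0013] F [-6.8327 -1.2298 13.8903] g -0.002 j [-0.1354  0.1274 -0.6776  0.4815  0.09    1.2675]
```

The long key bottomed at 15 N. I retract and go to the triangle.

```bash
python3 -m pendant '[{"dx":0,"dy":0,"dz":-0.008,"wx":0,"wy":0,"wz":0},{"dx":0,"dy":0,"dz":-0.02,"wx":0,"wy":0,"wz":0},{"dx":0,"dy":0,"dz":-0.03,"wx":0,"wy":0,"wz":0}]' 0 >/dev/null
python3 -c "from keys import *; hover('triangle',.024)"
```

```text
t 14.50 pos [ 0.4803 -0.0403  0.0975] d [-0.1127  0.0007  0.0017] w [-0.0023  0.0005  0.0013] F [ 0.1122  1.0811 -0.3636] g -0.001 j [-0.1424  0.0736 -0.6447  0.5691  0.0923  1.2607]
```

```bash
python3 -m pendant '[{"dx":-0.035,"dy":0,"dz":0,"wx":-0.002,"wy":0,"wz":0},{"dx":-0.075,"dy":0.001,"dz":0,"wx":-0.002,"wy":0,"wz":0},{"dx":-0.102,"dy":0.001,"dz":0,"wx":-0.002,"wy":0,"wz":0},{"dx":-0.1125,"dy":0.001,"dz":0,"wx":-0.002,"wy":0,"wz":0},{"dx":-0.1125,"dy":0.001,"dz":0,"wx":-0.002,"wy":0,"wz":0}]' 0 >/dev/null
python3 - <<'E'
from keys import *
f=bot.grab_frame('wrist');save(f,'w11')
t=bot.grab_frame('top');save(t,'t11')
hover('triangle',0)
E
```

```text
t 15.02 pos [ 0.5009 -0.1505  0.0978] d [-0.0006  0.0003  0.0257] w [-0.0009 -0.0001  0.    ] F [0.3574 1.0638 0.1478] g 0.002 j [-0.3844  0.157  -0.5401  0.6187  0.1581  1.0269]
```

View pics/w11.png

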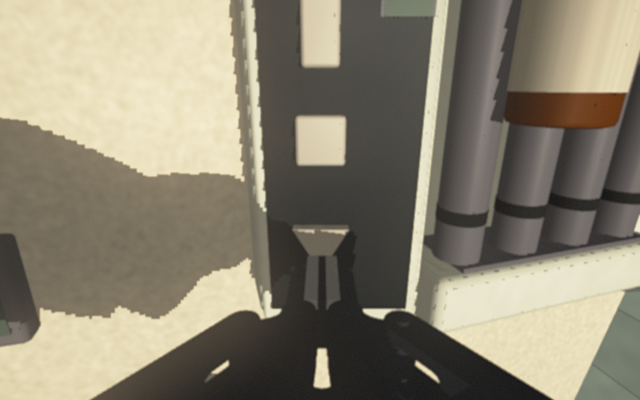

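View pics/t11.png

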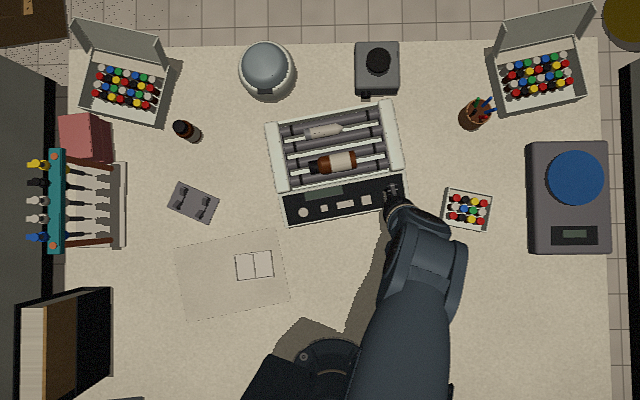

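The tip is at the triangle (322,240), and the square key at (321,140) is well clear. The top view shows the bottle in the front trough at (335,163) and the rest of the bench unchanged. I press start.

```bash
python3 -m pendant '[{"dx":0,"dy":0,"dz":0.01,"wx":0,"wy":0,"wz":0},{"dx":0,"dy":0,"dz":0.018,"wx":0,"wy":0,"wz":0},{"dx":0,"dy":0,"dz":0.022,"wx":0,"wy":0,"wz":0},{"dx":0,"dy":0,"dz":0.025,"wx":0,"wy":0,"wz":0}]' 0 >/dev/null
python3 -c "from keys import *; hover('triangle',.0)"
python3 -m pendant '[{"dx":0,"dy":0,"dz":0.0015,"wx":0,"wy":0,"wz":0},{"dx":0,"dy":0,"dz":0.003,"wx":0,"wy":0,"wz":0}]' 0 >/dev/null
python3 -c "from keys import *; hover('triangle',.0)"
python3 -m pendant '[{"dx":0,"dy":0,"dz":0.001,"wx":0,"wy":0,"wz":0},{"dx":0,"dy":0,"dz":0.002,"wx":0,"wy":0,"wz":0}]' 0 >/dev/null
python3 -c "from keys import *; hover('triangle',.0)"
```

```text
t 15.35 pos [ 0.5077 -0.1481  0.0732] d [-0.0018  0.0007  0.0001] w [-0.002  -0.0012  0.001 ] F [-0.2624  0.8693  1.2623] g -0.000 j [-0.3739  0.1962 -0.567   0.5526  0.1559  1.0359]
t 15.52 pos [ 0.5085 -0.1474  0.0702] d [-0.0023  0.0007 -0.003 ] w [-0.0021 -0.0015  0.0017] F [-1.5996 -0.567   2.8253] g -0.005 j [-0.372   0.2009 -0.5701  0.5448  0.1556  1.0371]
t 15.68 pos [ 0.5091 -0.1473  0.0685] d [-0.0023  0.0006 -0.0049] w [-0.0021 -0.0014  0.0017] F [-2.3909 -0.1365  4.1926] g -0.001 j [-0.3712  0.2038 -0.572   0.5397  0.1552  1.0379]
```

```bash
python3 -m pendant '[{"dx":0,"dy":0,"dz":0.001,"wx":0,"wy":0,"wz":0}]' 0 
python3 -m pendant '[{"dx":0,"dy":0,"dz":-0.008,"wx":0,"wy":0,"wz":0},{"dx":0,"dy":0,"dz":-0.02,"wx":0,"wy":0,"wz":0},{"dx":0,"dy":0,"dz":-0.05,"wx":0,"wy":0,"wz":0},{"dx":0,"dy":0,"dz":-0.085,"wx":0,"wy":0,"wz":0},{"dx":0,"dy":0,"dz":-0.11,"wx":0,"wy":0,"wz":0}]' 0
python3 -m pendant '[{"dx":0,"dy":0,"dz":0,"wx":0,"wy":0,"wz":0},{"dx":0,"dy":0,"dz":0,"wx":0,"wy":0,"wz":0},{"dx":0,"dy":0,"dz":0,"wx":0,"wy":0,"wz":0}]' 0 >/dev/null
python3 - <<'E'
from h import *
np.set_printoptions(precision=4,suppress=True)
f=bot.grab_frame('wrist');save(f,'w12')
t=bot.grab_frame('top');save(t,'t12')
c=cloud(t)
a=.179; dx=c[:,0]-.5943;dy=c[:,1]+.020
X=np.cos(a)*dx+np.sin(a)*dy;Y=-np.sin(a)*dx+np.cos(a)*dy
m=(abs(X)<.045)&(abs(Y)<.12)&(c[:,2]>.102)&(c[:,2]<.15)
p=np.stack([X[m],Y[m]],1).astype(np.float32);print(cv2.minAreaRect(p),c[m][:,2].max(), bot.sense()['wrist_force'])
E
```

```text
clock: 15.77
tool_pos: [0.5093, -0.1473, 0.068]
tool_rot: [[-0.181, 0.94, 0.289], [0.984, 0.172, 0.053], [0.0, 0.294, -0.956]]
wrist_force: [-13.8, -0.2, 23.5]
gripper_width: 0.0
clock: 16.18
tool_pos: [0.4772, -0.1531, 0.1754]
tool_rot: [[-0.181, 0.94, 0.29], [0.984, 0.173, 0.053], [0.0, 0.295, -0.956]]
wrist_force: [1.5, -1.1, 0.3]
gripper_width: -0.0
((-0.0005418751388788223, 0.01273055374622345), (0.12122026830911636, 0.04623837396502495), 89.29427337646484) 0.13494338493863856 [ 0.4595 -0.4597 -0.2187]
```

View pics/w12.png

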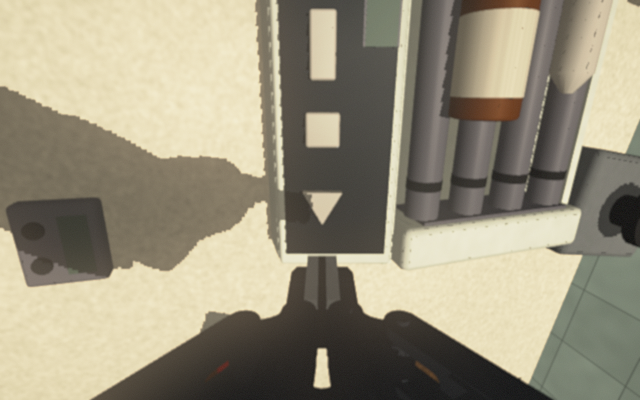

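View pics/t12.png

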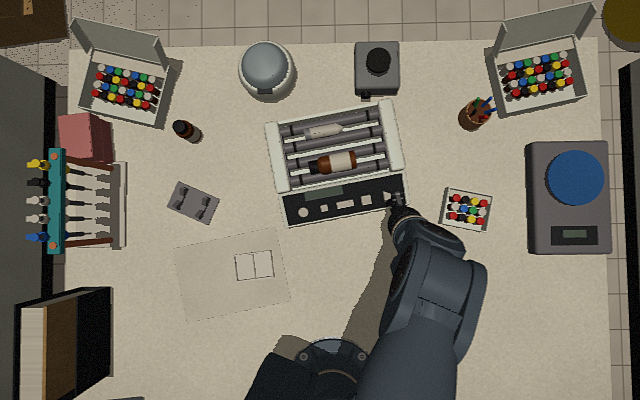

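The bottle is in the front trough, seen at (335,163) from above, 0.5 mm off the trough line, 3 mm off mid-length and 0.7° off parallel. The triangle at (322,207) is up, nothing else has moved, and the robot is clear.

```bash
python3 -c "from station import bot; print(bot.hand_in())"
```

```text
the job is handed in; nothing more can be done
None
```

The brown bottle now lies on its side along the rollers in the front trough. I then pressed the round, long-bar and triangular keys, in that order and one at a time. The job was handed in at about 16.5 s of robot time.

- **Bottle:** the last depth check put it about 0.5 mm off the trough line, 3 mm off mid-length and 0.7° off parallel with the rollers. It was in the trough before start was pressed.
- **Keys:** the wrist force rose sharply at each key's end stop, to about 42 N on round, 15 N on long and 27 N on the triangle. The 42 N was along the finger tips, not the gripper's body. I did not read the key travels directly; I judged them from force and depth.
- **Spring-back:** in the pictures taken afterwards, round and the triangle looked fully up. The long key looked normal in the last pictures but I did not measure it.
- **Other things:** the tube and the rest of the bench looked unmoved in the last top view. The robot was touching nothing, with a wrist force below 1 N. The short-bar and square keys were not touched.
- **Disagreements:** my first mixer fit looked about 13 mm off against the picture. Refitting on the rollers and cheeks gave nearly the same pose and matched the pictures from both cameras. The key tops were also about 3.5 mm lower than I had worked out from the description.

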